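# Load a roast sample slide on the sprung stage

## Task

Draw the stage's red-posted sprung arm right back until it stays back, then lay the slide with the dark brown discs on the stage over the round window and push it flush against the blue fixed edge with the arm still back, keeping it lightly pressed there a moment. Then bring the arm back over its centre so that it springs onto the slide and holds it against the edge, and let go. The slide is brittle: set and press it gently, and leave the pale slide and the other things alone.

Things in the scene. Friction and masses are not known exactly. Their poses are not given: they have to be found in the camera images.
- stage: Fixed aluminium stage, slab 225 mm (x) by 215 mm (y), 20 mm thick; its flat top, the bed, is 20 mm above the table. Origin on the table; the slab spans x -130.5 to +94.5 mm, y +-107.5 mm. Its x axis points from the sprung arm to the fixed edge. A round window, 42 mm across, lies in the bed at x = +18 mm, y = 0.
- edge: Grey clamp block on the bed at stage x +84 mm, y 0 (its origin, axes as the stage; 16 by 100 mm, 12 high). It carries the rigid blue fixed edge, a bar 110 mm long in y, 12 thick, its top 12 mm above the bed. The bar is clamped anew each time: its -x face, where the slide goes, is 30 to 50 mm to the -x side of this origin; not measured, so see or feel for it.
- clip (a joint): Angle of the sprung curved arm, rad: 0 shut, as at the start; opens clockwise seen from above to a stop at 1.1. Over-centre spring: below 0.7 it pulls shut (about 6 N at the post at 0, nothing at 0.7), above 0.7 it holds itself back (about 4 N at the stop). Damped: past centre it closes by itself in a few seconds. On a slide against the edge it rests at 0.1 to 0.4.
- clip_post (a point): Middle of the red upright post on the arm, by which it is moved: 14 mm across, standing 30 to 76 mm above the table, this point at 56 mm, 85 mm from the pivot. The steel arm under it is up to 32 mm above the table; the arm's black nose (14 mm across), 30 mm past the post, presses on the slide. At clip 0 the post lies straight to the stage's -y from the pivot, the nose to the post's +x.
- clip_pivot (a point): Vertical hinge axis of the arm, at bed height, stage x -30 mm, y +90 mm. A dark boss 22 mm across and 22 mm tall stands on it.
- slide_mid (a point): Slide to load: white plate 60 mm (x) by 90 mm (y), 8 thick, 130 g, two dark brown discs; brown grip rib in the middle, 40 long (x), 14 wide (y), rising to 34 mm above the underside. Point: centre, 17 mm above the underside; z up. A 90 mm side goes against the edge, either way round. Starts on the tray, underside 5 mm above the table. Cracks above 12 N on the edge, 40 N in all.
- pale_slide_mid (a point): The other slide, same shape, with pale discs and a yellow rib; it stays on the tray. The point is its centre.
- tray: Wooden tray 190 mm (x) by 130 mm (y), rim 14 mm high, floor 5 mm thick, with the two slides side by side along its x (about 86 mm between them), their ribs along the tray's x. Origin in the middle of its underside.
- cup0: White ceramic cup, 84 mm across, 62 mm tall, origin under it; to be left alone.
- cup1: Another white cup of the same size; to be left alone.
- vial0: Small amber vial with a black cap, 26 mm across, 55 mm tall, origin under it; to be left alone.
- tamper: Steel tamper, 56 mm across, 72 mm tall, origin under it; to be left alone.
- spoon: Cupping spoon lying on the table; to be left alone.
Not all that is in view belongs to the job. Leave any purple look-alike of the part that bears slide_mid alone.

How it is judged (in metres and radians):
On the way, in this order (a step that is already met when the one before it is completed fails the run):
1. the sprung arm is drawn back past its centre (value of joint clip above 0.85 rad), for 0.2 s.
2. with the arm still back, the dark slide lies flat and square on the stage over the window and is pressed against the fixed edge (value of joint clip above 0.85 rad and contact force between slide and edge above 0.3 N and angle between the x axis of slide_mid and the x axis of stage, either way round below 0.05 rad and y of slide_mid in the frame of stage between -0.012 and 0.012 m and z of slide_mid in the frame of stage below 0.0395 m and angle between slide_mid's own z axis and vertical below 0.04 rad), for 0.1 s.
At the end, for the whole second after the job is handed in: The dark slide lies flat on the bed, at rest, square to the fixed edge (within 0.05 rad) and touching it, its centre within 12 mm of the window's middle along the edge, and the sprung arm (angle below 0.5) presses on it (value of joint clip below 0.5 rad and contact force between slide and clip above 0.5 N and contact force between slide and edge above 0.5 N and angle between the x axis of slide_mid and the x axis of stage, either way round below 0.05 rad and y of slide_mid in the frame of stage between -0.012 and 0.012 m and z of slide_mid in the frame of stage below 0.0395 m and angle between slide_mid's own z axis and vertical below 0.04 rad and linear speed of slide below 0.01 m/s).
It fails at once if the slide is pressed against the fixed edge with more than 12 N (contact force between slide and edge above 12 N).
It fails at once if the slide is pressed on the whole stage (bed, edge and arm together) with more than 40 N (contact force between slide and stage above 40 N).
It fails at once if the pale slide is moved more than 20 mm (distance of pale_slide_mid from where it was at the start of the episode above 0.02 m).
It fails at once if a cup, the vial, the tamper or the spoon is moved more than 20 mm (distance of any of cup0, cup1, vial0, tamper, spoon from where it was at the start of the episode above 0.02 m).
It also fails if it takes over 72 s, if anything falls off the work surface, if the arm or the gripper's body presses on something with over 40 N, if the wrist force passes 120 N, or if a joint passes its speed limit or range.

## Robot

A 6-joint arm with a two-finger parallel gripper is mounted at the origin on the work surface. World frame = base frame: x ahead of the robot, y to its left, z up, the work surface at z = 0. Lengths are in mm, angles in degrees, forces in N, time in s.
With the tool pointing down it reaches from about 350 to 975 mm from the base axis. Payload 7.1 kg.
Tool frame: the origin (TCP) lies midway between the tips of the shut fingers; the grasp point (between the pads) lies 19 mm behind it (env.grip_point_offset is the distance from the TCP to the grasp point, in mm); z points along the fingers, y is the line along which they close (so a half turn about z gives the same grasp; the last joint's range is limited). The gripper opens to 88 mm and grips with 3 to 60 N. Pads are 20 mm wide; open, the fingers measure 115 mm over their backs; the gripper's body (75 mm by 178 mm) begins 61 mm behind the grasp point.
Start: joints at [72.88, 24.242, 93.386, -0, 62.372, -1.089], TCP at [172.57, 600.686, 222.675] pointing down, gripper open.
Joint ranges: [-172.04, 172.04], [-51.8, 120.97], [4.93, 147.93], [-75.15, 255.16], [6.16, 154.13], [-145.62, 145.62]. Speed limits (degrees/s): [136.94, 136.94, 172.46, 180, 180, 180].

## Interface

Orientations are given as [roll, pitch, yaw] about the fixed x, y, z axes, in that order (R = Rz(yaw) Ry(pitch) Rx(roll)).
In Python, from workcell import env gives the robot as it stands. The module is installed in compiled form; this text tells all that it offers.
- The arm moves only by the tool move_arm, never from a script. Its argument "moves" is a list of rows, each a list of 2 entries, a list of its own where there are three numbers: the shift along the tool's x, y, z in cm, then the turn about the tool's z in rad. A call has 1 to 20 rows; each row is the pose to reach, as a shift and turn from the pose commanded when the call began, along the tool's axes at that moment; what a row does not reach only later rows make up. A row lasts 1/12 s, in which the tool goes at most 41.7 mm and 7.16 degrees, less where a joint would pass 70% of its speed; a pose out of reach is approached as far as the arm can. A call with a gripper value outside its range is refused whole. "hand" is the opening, from 0 (shut) to 1 (fully open), set as the call begins (left out, the last holds). The fingers move at their own pace and stop on an object; "squeeze" is the grip in N (left out, the last holds). Time passes only in rows, so rows that repeat a pose let the fingers close. It gives the time, the measured TCP pose, the force, the opening and the grip force at its end, in the units of the state.
- env.observe(): the state, without advancing time (a new reading comes with each control period).
- env.read_camera(name): name is "scene" or "side" or "wrist"; returns a dict with "color" (384x512x3 uint8, red, green, blue), "depth" (384x512 float32, mm along the optical axis (not along the pixel's ray), 0 where there is no reading), "mtx" (3x3 intrinsics, pixels), "origin" and "attitude" of the camera in the world; the wrist camera has in their place "tool_from_camera" (4x4, takes a point from camera to tool coordinates, whose origin is the TCP and whose axes are the flange's). Camera axes: x right, y down, z forward; pixel columns grow to the right and rows downward; lengths in mm; the calibration is good to about 2 mm. The wrist camera is an equidistant fisheye: a pixel r from the principal point sees the ray r / f radians off the axis. A picture is of the moment at which its call begins: read the wrist's pose just before it.
- env.close_job(): hands the job in; it is judged then, once.
The state is a dict: "time_s": time; "qpos": joint angles; "qd": joint speeds; "joint_efforts": joint torques, N m; "position": TCP position; "tcp_rot": TCP orientation; "ft_force": force on the tool from outside, world axes, zero at the start; "torque": the same for the moment, N m; "finger_gap": finger opening in mm; "finger_force": force on a finger pad.
Only numpy, scipy, OpenCV 4.12 (cv2) and the standard library are available. Lean on these libraries where they do the work, as an engineer would, in place of code of your own. Each camera call takes 0.05 s, during which the arm holds its last target. There are 200 camera calls.

## Working session

There is one attempt and no reset: what is moved stays moved. The work goes in short steps, Python scripts to look and compute and a tool call to move; the robot and the scene stay as the last step left them, time stands still between calls to the robot, and variables do not carry over. Pictures are saved under pics/ and viewed, at most 10 in all, crops included, and the job is handed in when it is done.

Besides the shell and the picture viewer there is one more tool, called after "Call:" by a JSON object that holds its "api" and its "payload", one argument or row to a line. move_arm: Moves the arm, as the interface text tells. Its arguments: {"type":"object","properties":{"moves":{"type":"array"},"hand":{"type":"number"},"squeeze":{"type":"number"}},"required":["moves"]}

```bash
mkdir -p pics
cat > h.py <<'E'
import numpy as np, cv2
from workcell import env
from scipy.spatial.transform import Rotation as R
def cam(n):
    d=env.read_camera(n); return d
def att(d):
    a=np.array(d["attitude"],float)
    return a if a.shape==(3,3) else R.from_euler('xyz',a.ravel(),degrees=True).as_matrix()
def pts(d):
    K=d["mtx"];h,w=d["depth"].shape
    u,v=np.meshgrid(np.arange(w),np.arange(h));z=d["depth"]
    p=np.stack([(u-K[0,2])/K[0,0]*z,(v-K[1,2])/K[1,1]*z,z],-1)
    return p@att(d).T+np.array(d["origin"])
def onplane(d,uv,z):
    K=d["mtx"];uv=np.atleast_2d(uv).astype(float)
    r=np.c_[(uv[:,0]-K[0,2])/K[0,0],(uv[:,1]-K[1,2])/K[1,1],np.ones(len(uv))]@att(d).T
    o=np.array(d["origin"]); return o+r*((z-o[2])/r[:,2])[:,None]
def save(n,c): cv2.imwrite("pics/"+n,c[...,::-1])
E
python3 - <<'E'
from h import *
import pickle
o=env.observe();print({k:np.round(v,2) for k,v in o.items()})
D={n:cam(n) for n in("scene","side","wrist")};pickle.dump(D,open("d0.pkl","wb"))
for n in D: print(n,D[n]["mtx"].round(1).tolist(),D[n].get("origin"),D[n].get("attitude"))
print(D["wrist"]["tool_from_camera"])
save("a.png",cv2.resize(D["scene"]["color"],(800,600)))
save("b.png",cv2.resize(D["side"]["color"],(800,600)))
E
```

```text
{'time_s': np.float64(0.0), 'qpos': array([72.88, 24.28, 93.43, -0.  , 62.37, -1.09]), 'qd': array([-0.03, -0.12,  0.05, -0.  , -0.04,  0.03]), 'joint_efforts': array([ 0.000e+00, -5.446e+01, -2.737e+01,  6.000e-02,  2.000e-02,
       -0.000e+00]), 'position': array([172.44, 600.18, 221.93]), 'tcp_rot': array([-179.92,   -0.  ,  163.97]), 'ft_force': array([ 0.14, -1.35, -0.13]), 'torque': array([-0.,  0.,  0.]), 'finger_force': np.float64(0.0), 'finger_gap': np.float64(87.86)}
scene [[468.0, 0.0, 255.7], [0.0, 468.0, 186.0], [0.0, 0.0, 1.0]] [1739.43382233  148.63035558  946.59520514] [-1.26908840e+02  1.13881375e-02  9.52761172e+01]
side [[405.8, 0.0, 259.7], [0.0, 405.8, 198.3], [0.0, 0.0, 1.0]] [ 469.65371635 -823.1541728   916.68079384] [-1.34255247e+02  5.34783612e-02 -6.84854807e+00]
wrist [[297.3, 0.0, 260.3], [0.0, 297.3, 191.6], [0.0, 0.0, 1.0]] None None
[[ 4.19216719e-04 -9.64382712e-01 -2.64510508e-01  7.15026531e+01]
 [ 9.99999891e-01  3.50215504e-04  3.08021397e-04  1.12409222e+00]
 [-2.04414829e-04 -2.64510608e-01  9.64382754e-01 -1.62571100e+02]
 [ 0.00000000e+00  0.00000000e+00  0.00000000e+00  1.00000000e+00]]
```

View pics/a.png

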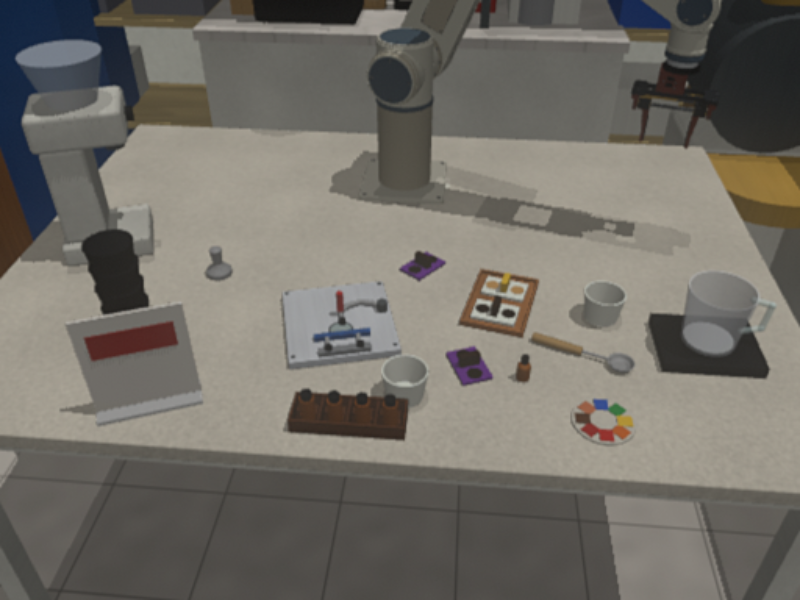

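View pics/b.png

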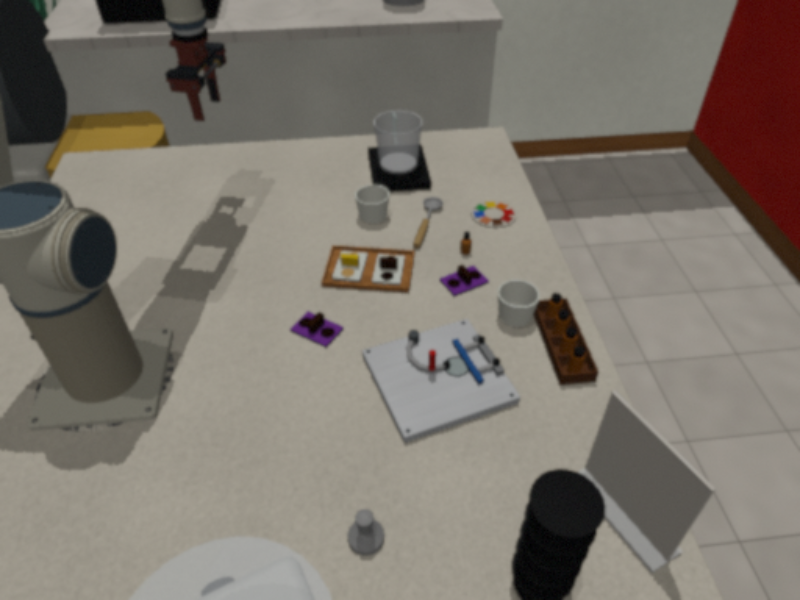

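The scene view (800 px scale) shows the stage at (340,322) with the red post at (340,302) and blue edge at (342,335). The tray is at (500,300), with the pale slide (yellow rib) at (505,285) and the dark slide (dark rib) at (497,306). There are two purple look-alikes, at (422,264) and (468,365). The one to load is the white plate in the tray with the dark rib. The side view agrees: dark slide at (388,266), pale slide at (350,263).

```bash
cat > m.py <<'E'
from h import *
import pickle
D=pickle.load(open("d0.pkl","rb"))
def comp(m,near):
    n,l,s,c=cv2.connectedComponentsWithStats(m.astype(np.uint8))
    i=min((i for i in range(1,n) if s[i,4]>15),key=lambda i:np.hypot(*(c[i]-near)))
    return l==i
for n,st,tr,post,edge in(("scene",(215,200),(320,192),(217,193),(218,214)),("side",(290,240),(236,172),(277,231),(299,231))):
    d=D[n];P=pts(d);hsv=cv2.cvtColor(d["color"],cv2.COLOR_RGB2HSV);H,S,V=cv2.split(hsv)
    m=comp(abs(P[...,2]-20)<6,st);ys,xs=np.nonzero(m)
    q=P[m][:,:2].astype(np.float32);print(n,"stage",cv2.minAreaRect(q),np.median(P[m][:,2]))
    m=comp((H<20)&(S>110)&(V>50),tr);ys,xs=np.nonzero(m)
    w=onplane(d,np.c_[xs,ys],14)[:,:2].astype(np.float32);print(" tray",m.sum(),cv2.minAreaRect(w))
    m=comp(((H<6)|(H>172))&(S>120)&(V>60),post);print(" post",m.sum(),np.median(P[m],0).round(1))
    ys,xs=np.nonzero(m);print("   top",onplane(d,[np.median(xs[ys<ys.min()+2]),ys.min()+.5],76).round(1))
    m=comp((H>100)&(H<125)&(S>110),edge);q=onplane(d,np.c_[np.nonzero(m)[1],np.nonzero(m)[0]],32)[:,:2].astype(np.float32)
    print(" edge",m.sum(),cv2.minAreaRect(q))
save("c.png",np.hstack([cv2.resize(D["scene"]["color"][165:235,285:355],(400,400),interpolation=2),cv2.resize(D["side"]["color"][145:200,200:275],(400,400),interpolation=2)]))
E
python3 m.py
```

```text
scene stage ((616.1643676757812, -79.53672790527344), (231.31434631347656, 215.67530822753906), 15.36310863494873) 22.763012046094616
 tray 520 ((517.1103515625, 245.31787109375), (127.07539367675781, 193.97817993164062), 77.58536529541016)
 post 27 [607.6 -76.   62.4]
   top [[603.9 -76.4  76. ]]
 edge 63 ((672.0638427734375, -61.65290069580078), (9.409849166870117, 103.71800994873047), 15.976037979125977)
side stage ((617.9928588867188, -80.39999389648438), (227.51087951660156, 217.4802703857422), 15.440421104431152) 20.223059786924978
 tray 613 ((514.1176147460938, 238.94451904296875), (135.01980590820312, 185.30328369140625), 77.42443084716797)
 post 38 [603.8 -83.8  61.5]
   top [[604.5 -75.7  76. ]]
 edge 110 ((673.65673828125, -67.78675842285156), (12.42479419708252, 106.86506652832031), 15.528484344482422)
```

View pics/c.png

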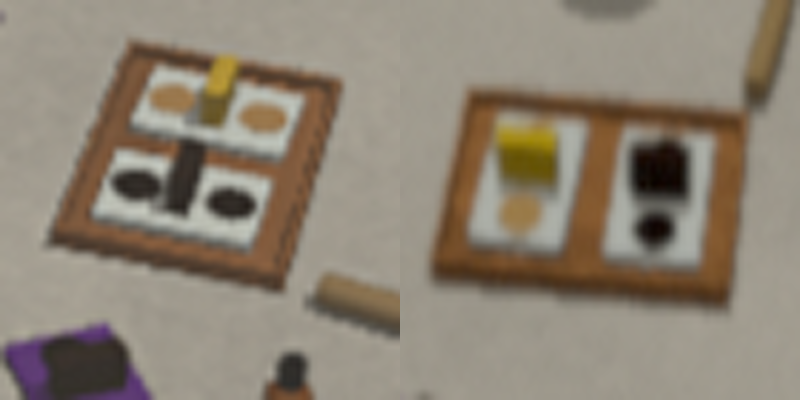

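The crop confirms the dark slide: white plate, dark rib at (185,175) left and (660,165) right, brown discs. The yellow-ribbed slide next to it is the pale one. Next I'll go above the post.

```bash
cat > g.py <<'E'
import json,sys,os
from h import *
# usage: g.py x y z yaw -> tool shift (cm), turn (rad); records command in cmd.json
f="cmd.json"
c=json.load(open(f)) if os.path.exists(f) else [172.57,600.686,222.675,163.97]
def tool(c,t):
    Rm=R.from_euler('xyz',[180,0,c[3]],degrees=True).as_matrix()
    s=np.round(Rm.T@(np.array(t[:3])-c[:3])/10,2);a=round(float(np.radians(c[3]-t[3])),3)
    new=list(np.array(c[:3])+Rm@s*10)+[c[3]-float(np.degrees(a))]
    return s.tolist(),a,new
def stage(x,y,O=(634.5,-74.5),th=15.4):
    a=np.radians(th);return O[0]+x*np.cos(a)-y*np.sin(a),O[1]+x*np.sin(a)+y*np.cos(a)
if __name__=="__main__":
    s,a,n=tool(c,list(map(float,sys.argv[1:5])));print(s,a,n);json.dump(n,open(f,"w"))
E
python3 g.py 604 -76 160 105.4
```

```text
[-60.15, -53.12, 6.27] 1.022 [np.float64(603.9961158458359), np.float64(-75.9580693349609), np.float64(159.97499999999997), 105.41371333762987]
```

Call:
{"api": "move_arm", "payload": {
  "moves": [
    [[-60.15,-53.12,6.27],1.022],
    [[-60.15,-53.12,6.27],1.022],
    [[-60.15,-53.12,6.27],1.022],
    [[-60.15,-53.12,6.27],1.022],
    [[-60.15,-53.12,6.27],1.022],
    [[-60.15,-53.12,6.27],1.022],
    [[-60.15,-53.12,6.27],1.022],
    [[-60.15,-53.12,6.27],1.022],
    [[-60.15,-53.12,6.27],1.022],
    [[-60.15,-53.12,6.27],1.022],
    [[-60.15,-53.12,6.27],1.022],
    [[-60.15,-53.12,6.27],1.022],
    [[-60.15,-53.12,6.27],1.022],
    [[-60.15,-53.12,6.27],1.022],
    [[-60.15,-53.12,6.27],1.022],
    [[-60.15,-53.12,6.27],1.022],
    [[-60.15,-53.12,6.27],1.022],
    [[-60.15,-53.12,6.27],1.022],
    [[-60.15,-53.12,6.27],1.022],
    [[-60.15,-53.12,6.27],1.022]
  ],
  "hand": 0.5
}}

```text
time_s: 1.82
position: [606.5, -80.5, 159.5]
tcp_rot: [179.9, 0.1, 105.2]
ft_force: [0.0, 0.1, -0.1]
finger_gap: 43.6
finger_force: 0.0
```

Call:
{"api": "move_arm", "payload": {
  "moves": [
    [[0,0,0],0],
    [[0,0,0],0],
    [[0,0,0],0]
  ]
}}

```text
time_s: 2.07
position: [602.9, -74.8, 159.6]
tcp_rot: [-179.9, -0.1, 105.4]
ft_force: [-0.2, -0.5, -0.1]
finger_gap: 43.7
finger_force: 0.0
```

```bash
cat >> h.py <<'E'
def wrist():
    o=env.observe();d=env.read_camera("wrist")
    T=np.eye(4);T[:3,:3]=R.from_euler('xyz',o["tcp_rot"],degrees=True).as_matrix();T[:3,3]=o["position"]
    d["T"]=T@np.array(d["tool_from_camera"]);return o,d
def wplane(d,uv,z):
    K=d["mtx"];uv=np.atleast_2d(uv).astype(float)
    x=(uv[:,0]-K[0,2])/K[0,0];y=(uv[:,1]-K[1,2])/K[1,1];r=np.hypot(x,y)+1e-12
    v=np.c_[x/r*np.sin(r),y/r*np.sin(r),np.cos(r)]@d["T"][:3,:3].T;o=d["T"][:3,3]
    return o+v*((np.asarray(z)-o[2])/v[:,2])[:,None]
E
python3 - <<'E'
from h import *
import pickle
o,d=wrist();print(o["position"],o["tcp_rot"]);pickle.dump(d,open("w1.pkl","wb"))
save("w1.png",cv2.resize(d["color"],(800,600)))
E
```

```text
[602.87972187 -74.8452096  159.6330493 ] [-1.79923953e+02 -5.16560823e-02  1.05440921e+02]
```

View pics/w1.png

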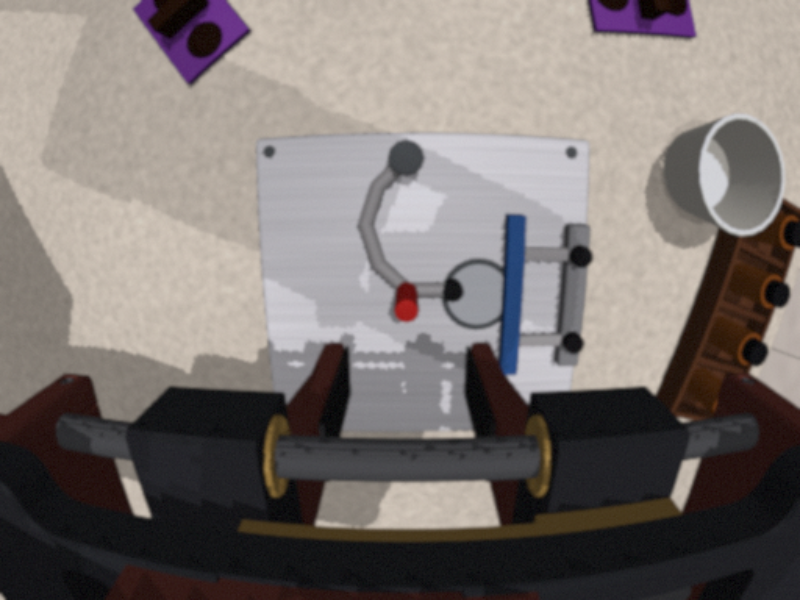

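The wrist view shows the post top at (406,309), boss at (406,158), window at (478,294), blue bar from x 506 to 525, and stage corners at (258,140) and (588,143).

Run:
```python
from h import *
import pickle
d=pickle.load(open("w1.pkl","rb"));H,S,V=cv2.split(cv2.cvtColor(d["color"],cv2.COLOR_RGB2HSV))
m=((H<6)|(H>172))&(S>120)&(V>120);ys,xs=np.nonzero(m[150:215,220:300]);print(len(xs))
ys+=150;xs+=220
s=.64
P=lambda u,v,z:wplane(d,[u*s-.2,v*s-.2],z)[0,:2].round(1)
post=P(406,310,76);piv=P(406,157,42);win=P(478,294,20)
print("post",post,"pivot",piv,"win",win,np.hypot(*(post-piv)))
c=[P(258,140,20),P(588,143,20)];print("corners +y",c,np.degrees(np.arctan2(*(c[1]-c[0])[::-1])),np.hypot(*(c[1]-c[0])))
m=((H>100)&(H<125)&(S>120)&(V>60)).astype(np.uint8);m[:120]=0;m[245:]=0;m[:,:310]=0;m[:,345:]=0
ys,xs=np.nonzero(m);q=wplane(d,np.c_[xs,ys],32)[:,:2].astype(np.float32);r=cv2.minAreaRect(q);print("edge",r)
# stage frame from pivot + edge directions
th=np.degrees(np.arctan2(*(c[1]-c[0])[::-1]));a=np.radians(th);Rm=np.array([[np.cos(a),-np.sin(a)],[np.sin(a),np.cos(a)]])
for n,w,st in(("post",post,(-30,5)),("piv",piv,(-30,90)),("win",win,(18,0)),("c0",c[0],(-130.5,107.5)),("c1",c[1],(94.5,107.5))): print("O from",n,(w-Rm@st).round(1))
```

```text
154
post [603.6 -75.2] pivot [581.    6.2] win [651.8 -67.5] 84.47910984379513
corners +y [array([482.2,  -4.9]), array([694.7,  53.7])] 15.416977196829835 220.43187156126046
edge ((671.8969116210938, -61.114906311035156), (11.614818572998047, 107.44249725341797), 15.737349510192871)
O from post [633.8 -72. ]
O from piv [633.8 -72.6]
O from win [634.4 -72.3]
O from c0 [636.6 -73.8]
O from c1 [632.2 -75.1]
```

```bash
sed -i 's/O=(634.5,-74.5),th=15.4/O=(634.2,-72.8),th=15.5/' g.py; python3 g.py 604.5 -75.6 43 105.5
python3 -c "
import numpy as np
print([[[round(8.5*(1-np.cos(a)),2),round(-8.5*np.sin(a),2),0],round(a,2)] for a in np.r_[np.arange(.1,1.06,.1),1.07]])"
```

```text
[0.02, 0.06, 11.7] -0.002 [np.float64(604.5213775645743), np.float64(-75.60579085587366), np.float64(42.974999999999966), 105.52830489665604]
[[[np.float64(0.04), np.float64(-0.85), 0], np.float64(0.1)], [[np.float64(0.17), np.float64(-1.69), 0], np.float64(0.2)], [[np.float64(0.38), np.float64(-2.51), 0], np.float64(0.3)], [[np.float64(0.67), np.float64(-3.31), 0], np.float64(0.4)], [[np.float64(1.04), np.float64(-4.08), 0], np.float64(0.5)], [[np.float64(1.48), np.float64(-4.8), 0], np.float64(0.6)], [[np.float64(2.0), np.float64(-5.48), 0], np.float64(0.7)], [[np.float64(2.58), np.float64(-6.1), 0], np.float64(0.8)], [[np.float64(3.22), np.float64(-6.66), 0], np.float64(0.9)], [[np.float64(3.91), np.float64(-7.15), 0], np.float64(1.0)], [[np.float64(4.42), np.float64(-7.46), 0], np.float64(1.07)]]
```

Call:
{"api": "move_arm", "payload": {
  "moves": [
    [[0.02,0.06,3],0],
    [[0.02,0.06,6],0],
    [[0.02,0.06,9],0],
    [[0.02,0.06,11],0],
    [[0.02,0.06,11.7],0],
    [[0.02,0.06,11.7],0]
  ]
}}

```text
time_s: 2.62
position: [602.8, -74.1, 41.5]
tcp_rot: [-179.8, -0.1, 105.5]
ft_force: [-0.2, 0.6, 0.0]
finger_gap: 43.7
finger_force: 0.0
```

Call:
{"api": "move_arm", "payload": {
  "moves": [
    [[0,0,0],0],
    [[0,0,0],0],
    [[0,0,0],0],
    [[0,0,0],0],
    [[0,0,0],0],
    [[0,0,0],0]
  ],
  "hand": 0,
  "squeeze": 15
}}

```text
time_s: 3.12
position: [602.8, -76.1, 43.8]
tcp_rot: [-179.8, -0.0, 105.4]
ft_force: [-6.8, -2.9, 8.6]
finger_gap: 13.8
finger_force: 15.0
```

Call:
{"api": "move_arm", "payload": {
  "moves": [
    [[0.04,-0.85,0],0.1],
    [[0.17,-1.69,0],0.2],
    [[0.38,-2.51,0],0.3],
    [[0.67,-3.31,0],0.4],
    [[1.04,-4.08,0],0.5],
    [[1.48,-4.8,0],0.6],
    [[2.0,-5.48,0],0.7],
    [[2.58,-6.1,0],0.8],
    [[3.22,-6.66,0],0.9],
    [[3.91,-7.15,0],1.0],
    [[4.42,-7.46,0],1.07],
    [[4.42,-7.46,0],1.07],
    [[4.42,-7.46,0],1.07]
  ]
}}

```text
time_s: 4.2
position: [519.2, -52.9, 43.8]
tcp_rot: [-179.9, 0.1, 44.1]
ft_force: [-7.0, -1.9, 9.2]
finger_gap: 13.6
finger_force: 15.0
```

Call:
{"api": "move_arm", "payload": {
  "moves": [
    [[0,0,0],0],
    [[0,0,0],0],
    [[0,0,0],0],
    [[0,0,-2],0],
    [[0,0,-5],0],
    [[0,0,-8],0],
    [[0,0,-11],0],
    [[0,0,-12],0]
  ],
  "hand": 0.5
}}

```text
time_s: 4.87
position: [523.5, -53.2, 167.1]
tcp_rot: [179.7, -0.2, 44.1]
ft_force: [1.2, 1.1, 0.3]
finger_gap: 44.1
finger_force: 0.0
```

```bash
python3 - <<'E'
import json
from h import *
c=json.load(open("cmd.json"))
def ap(c,s,a):
    Rm=R.from_euler('xyz',[180,0,c[3]],degrees=True).as_matrix()
    return list(np.array(c[:3])+Rm@np.array(s)*10)+[c[3]-float(np.degrees(a))]
c=ap(c,[4.42,-7.46,0],1.07);c=ap(c,[0,0,-12],0);print(c);json.dump(c,open("cmd.json","w"))
E
python3 g.py 558 232 170 167.5
```

```text
[np.float64(520.8114271345794), np.float64(-52.99065877560983), np.float64(162.97499999999997), 44.22182081765795]
[22.54, -17.83, -0.7] -2.152 [np.float64(557.9900095830421), np.float64(231.9896967002069), np.float64(169.97499999999994), 167.5223383298111]
```

Call:
{"api": "move_arm", "payload": {
  "moves": [
    [[22.54,-17.83,-0.7],-2.152],
    [[22.54,-17.83,-0.7],-2.152],
    [[22.54,-17.83,-0.7],-2.152],
    [[22.54,-17.83,-0.7],-2.152],
    [[22.54,-17.83,-0.7],-2.152],
    [[22.54,-17.83,-0.7],-2.152],
    [[22.54,-17.83,-0.7],-2.152],
    [[22.54,-17.83,-0.7],-2.152],
    [[22.54,-17.83,-0.7],-2.152],
    [[22.54,-17.83,-0.7],-2.152],
    [[22.54,-17.83,-0.7],-2.152],
    [[22.54,-17.83,-0.7],-2.152],
    [[22.54,-17.83,-0.7],-2.152],
    [[22.54,-17.83,-0.7],-2.152],
    [[22.54,-17.83,-0.7],-2.152],
    [[22.54,-17.83,-0.7],-2.152],
    [[22.54,-17.83,-0.7],-2.152],
    [[22.54,-17.83,-0.7],-2.152],
    [[22.54,-17.83,-0.7],-2.152],
    [[22.54,-17.83,-0.7],-2.152]
  ]
}}

```text
time_s: 6.53
position: [558.6, 232.1, 169.5]
tcp_rot: [-180.0, -0.0, 167.3]
ft_force: [0.2, 0.3, -1.1]
finger_gap: 43.7
finger_force: 0.0
```

Call:
{"api": "move_arm", "payload": {
  "moves": [
    [[0,0,0],0],
    [[0,0,0],0],
    [[0,0,0],0],
    [[0,0,0],0]
  ]
}}

```text
time_s: 6.87
position: [558.6, 232.1, 169.9]
tcp_rot: [180.0, 0.0, 167.4]
ft_force: [-0.8, 0.9, -0.5]
finger_gap: 44.0
finger_force: 0.0
```

Run:
```python
from h import *
import pickle
o,d=wrist();print(o["position"],o["tcp_rot"]);pickle.dump(d,open("w2.pkl","wb"))
save("w2.png",cv2.resize(d["color"],(800,600)))
s=cam("side")
save("s2.png",cv2.resize(s["color"][190:290,220:340],(600,500)))
```

```text
[558.62373392 232.06285008 169.9475123 ] [1.79999552e+02 2.20766178e-03 1.67385018e+02]
```

View pics/w2.png

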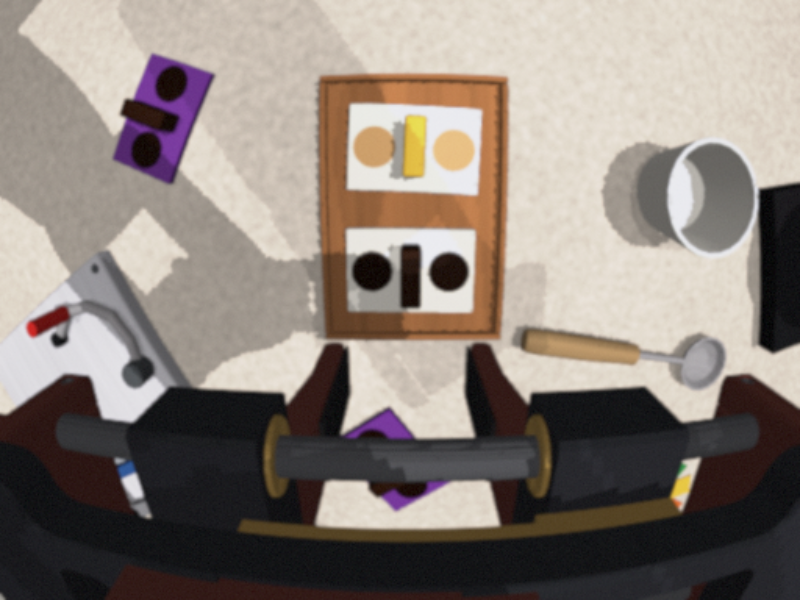

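View pics/s2.png

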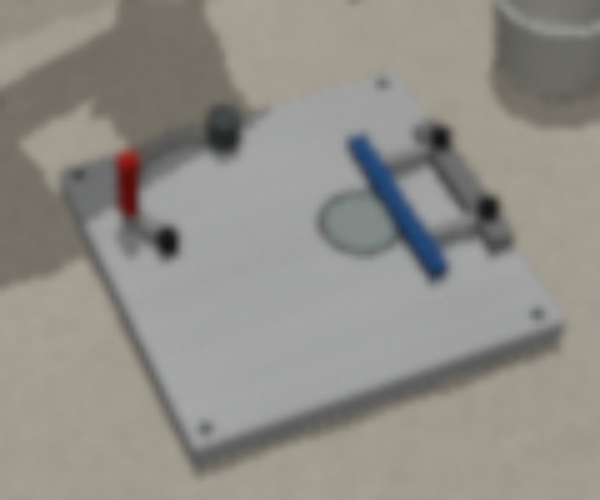

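The wrist view shows the dark slide's plate with corners (347,229), (475,229), (474,313) and (348,310), and its rib at about (410,276). The side crop shows the sprung arm staying back and the window clear.

Run:
```python
from h import *
import pickle
d=pickle.load(open("w2.pkl","rb"));H,S,V=cv2.split(cv2.cvtColor(d["color"],cv2.COLOR_RGB2HSV))
P=lambda u,v,z:wplane(d,[u*.64-.2,v*.64-.2],z)[0,:2].round(1)
c=[P(347,229,13),P(475,229,13),P(474,313,13),P(348,311,13)]
print(c,np.mean(c,0));ang=lambda a,b:np.degrees(np.arctan2(*(b-a)[::-1]))
print("y dir",ang(c[0],c[1]),ang(c[3],c[2]),"x dir",ang(c[0],c[3]),ang(c[1],c[2]))
print("discs",P(372,271,13.5),P(449,271.5,13.5),ang(P(372,271,13.5),P(449,271.5,13.5)),(P(372,271,13.5)+P(449,271.5,13.5))/2)
m=((V<70)).astype(np.uint8);m[:150]=0;m[200:]=0;m[:,:252]=0;m[:,272:]=0
ys,xs=np.nonzero(m);q=wplane(d,np.c_[xs,ys],39)[:,:2].astype(np.float32);print("rib",cv2.minAreaRect(q),len(xs))
```

```text
[array([516.1, 200.1]), array([535.4, 286.8]), array([595.1, 274.8]), array([573.7, 186.2])] [555.075 236.975]
y dir 77.45020226387945 76.4211372860507 x dir -13.567193123666211 -11.36529069786982
discs [548.9 210.2] [561. 263.] 77.09259132873414 [554.95 236.6 ]
rib ((553.1051635742188, 236.7265167236328), (11.065192222595215, 40.46579360961914), 77.26009368896484) 432
```

```bash
python3 g.py 555 236.6 18 167.2
```

```text
[0.39, 0.39, 15.2] 0.006 [np.float64(555.0247562943005), np.float64(236.64020989055555), np.float64(17.974999999999966), 167.1785636527326]
```

Call:
{"api": "move_arm", "payload": {
  "moves": [
    [[0.39,0.39,3],0.006],
    [[0.39,0.39,6],0.006],
    [[0.39,0.39,9],0.006],
    [[0.39,0.39,12],0.006],
    [[0.39,0.39,14],0.006],
    [[0.39,0.39,15.2],0.006],
    [[0.39,0.39,15.2],0.006],
    [[0.39,0.39,15.2],0.006]
  ]
}}

```text
time_s: 7.63
position: [555.7, 236.7, 18.0]
tcp_rot: [-180.0, -0.0, 167.1]
ft_force: [0.0, 0.5, 0.3]
finger_gap: 43.6
finger_force: 0.0
```

Call:
{"api": "move_arm", "payload": {
  "moves": [
    [[0,0,0],0],
    [[0,0,0],0],
    [[0,0,0],0],
    [[0,0,0],0],
    [[0,0,0],0],
    [[0,0,0],0]
  ],
  "hand": 0,
  "squeeze": 20
}}

```text
time_s: 8.13
position: [556.0, 236.8, 18.7]
tcp_rot: [180.0, 0.0, 167.1]
ft_force: [-1.1, -1.4, 6.7]
finger_gap: 13.8
finger_force: 20.0
```

```bash
cp cmd.json c0.json; python3 -c "
from g import stage;print(stage(-8,0))"; python3 g.py 555.02 236.64 118 167.18; python3 g.py 626.5 -74.9 118 195.5
```

```text
(np.float64(626.4909563743311), np.float64(-74.93790700862606))
[0.0, -0.0, -10.0] -0.0 [np.float64(555.0247562943005), np.float64(236.64020989055555), np.float64(117.97499999999997), 167.1785636527326]
[-13.88, -28.79, -0.0] -0.494 [np.float64(626.4751275340983), np.float64(-74.88297455916577), np.float64(117.97499999999994), 195.48267873219527]
```

Call:
{"api": "move_arm", "payload": {
  "moves": [
    [[0,0,-1],0],
    [[0,0,-2.5],0],
    [[0,0,-5],0],
    [[0,0,-7.5],0],
    [[0,0,-10],0],
    [[0,0,-10],0],
    [[0,0,-10],0]
  ]
}}

```text
time_s: 8.72
position: [556.5, 237.1, 119.8]
tcp_rot: [179.9, 0.2, 167.1]
ft_force: [0.1, 0.8, -0.7]
finger_gap: 14.2
finger_force: 20.0
```

Call:
{"api": "move_arm", "payload": {
  "moves": [
    [[-1,-2,0],-0.03],
    [[-2.2,-4.5,0],-0.08],
    [[-3.4,-7,0],-0.12],
    [[-4.6,-9.5,0],-0.16],
    [[-5.8,-12,0],-0.2],
    [[-7,-14.5,0],-0.25],
    [[-8.2,-17,0],-0.29],
    [[-9.4,-19.5,0],-0.33],
    [[-10.6,-22,0],-0.38],
    [[-11.8,-24.5,0],-0.42],
    [[-12.8,-26.6,0],-0.46],
    [[-13.5,-28,0],-0.48],
    [[-13.88,-28.79,0],-0.494],
    [[-13.88,-28.79,0],-0.494],
    [[-13.88,-28.79,0],-0.494],
    [[-13.88,-28.79,0],-0.494],
    [[-13.88,-28.79,0],-0.494]
  ]
}}

```text
time_s: 10.13
position: [625.9, -74.0, 117.4]
tcp_rot: [180.0, -0.1, -164.6]
ft_force: [-0.1, 0.1, -1.4]
finger_gap: 14.0
finger_force: 20.0
```

Run:
```python
from h import *
import pickle
o,d=wrist();print(o["position"],o["tcp_rot"],o["finger_gap"],o["ft_force"]);pickle.dump(d,open("w3.pkl","wb"))
save("w3.png",cv2.resize(d["color"],(800,600)))
```

```text
[625.9137926  -73.99243364 117.42947649] [ 1.79966668e+02 -5.86488600e-02 -1.64601121e+02] 14.000322737116694 [-0.05903382  0.0516494  -1.39494977]
```

View pics/w3.png

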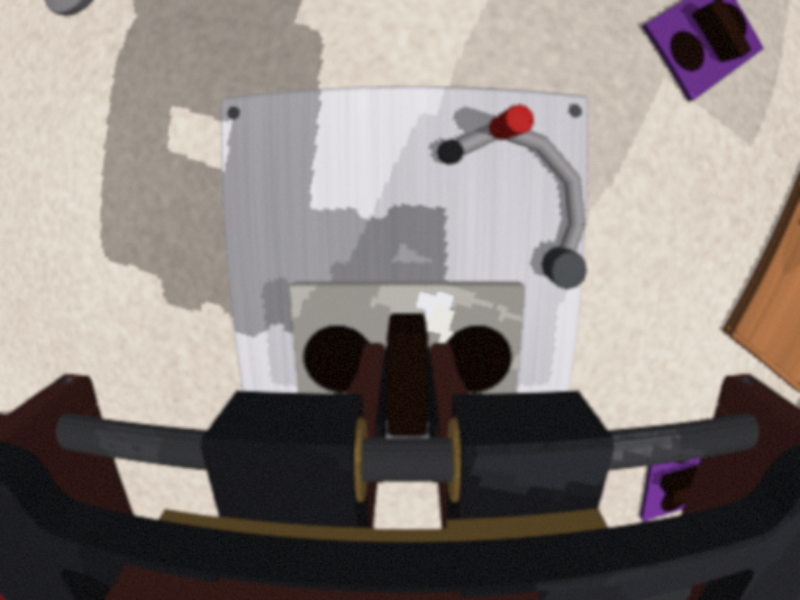

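The wrist view shows the slide held square in the grip (rear edge (292,284) to (524,284)). The sprung arm is back at (515,120), and the stage corners are at (221,99) and (588,97).

Run:
```python
from h import *
import pickle
d=pickle.load(open("w3.pkl","rb"))
P=lambda u,v,z:wplane(d,[u*.64-.2,v*.64-.2],z)[0,:2]
ang=lambda a,b:np.degrees(np.arctan2(*(b-a)[::-1]))
th=np.radians(15.5);Rm=np.array([[np.cos(th),-np.sin(th)],[np.sin(th),np.cos(th)]])
S=lambda w:((w-np.array([634.2,-72.8]))@Rm).round(1)
z=117.4-13.7+8
a,b=P(291,284,z),P(524.5,284,z);print("rear",S(a),S(b),ang(a,b)-90)
a,b=P(338,358,z),P(475,358,z);print("discs",S(a),S(b),ang(a,b)-90)
a,b=P(221,98,20),P(588,96,20);print("corners",S(a),S(b),ang(a,b)-90)
print("screws",ang(P(233,112,20),P(574,110,20))-90)
print("boss",S(P(568,269,42)),"post",S(P(520,119,76)),"nose",S(P(450,152,32)))
print("tcp",S(np.array([625.9,-74.0])))
```

```text
rear [-39.4 -42.4] [-39.2  46.4] 15.413294117395978
discs [ -9.3 -25.5] [-9.2 28.5] 15.408791756693716
corners [-129.6 -106. ] [-130.2  106.7] 15.661061831047547
screws 15.65322551818302
boss [-31.2  89.4] post [-105.7   51.6] nose [-92.   24.5]
tcp [-8.3  1.1]
```

Call:
{"api": "move_arm", "payload": {
  "moves": [
    [[0,-0.15,2.5],0],
    [[0,-0.15,5],0],
    [[0,-0.15,7],0],
    [[0,-0.15,7.8],0],
    [[0,-0.15,8.1],0],
    [[0,-0.15,8.2],0],
    [[0,-0.15,8.2],0],
    [[0,-0.15,8.2],0]
  ]
}}

```text
time_s: 10.85
position: [627.8, -76.4, 37.2]
tcp_rot: [-180.0, 0.1, -164.6]
ft_force: [0.0, -0.2, -1.9]
finger_gap: 14.0
finger_force: 20.0
```

Call:
{"api": "move_arm", "payload": {
  "moves": [
    [[0,0,0.05],0],
    [[0,0,0.1],0],
    [[0,0,0.15],0],
    [[0,0,0.15],0],
    [[0,0,0.15],0]
  ]
}}

```text
time_s: 11.27
position: [626.9, -76.4, 34.6]
tcp_rot: [-180.0, 0.0, -164.6]
ft_force: [0.9, 0.6, -1.7]
finger_gap: 13.8
finger_force: 20.0
```

Call:
{"api": "move_arm", "payload": {
  "moves": [
    [[0,0,0.05],0],
    [[0,0,0.08],0],
    [[0,0,0.08],0],
    [[0,0,0.08],0]
  ]
}}

```text
time_s: 11.6
position: [626.9, -76.4, 33.8]
tcp_rot: [-180.0, -0.0, -164.6]
ft_force: [-1.1, 0.5, 1.2]
finger_gap: 13.8
finger_force: 20.0
```

Call:
{"api": "move_arm", "payload": {
  "moves": [
    [[-0.2,0,0],0],
    [[-0.4,0,0],0],
    [[-0.6,0,0],0],
    [[-0.8,0,0],0],
    [[-0.9,0,0],0],
    [[-0.9,0,0],0],
    [[-0.9,0,0],0]
  ]
}}

```text
time_s: 12.18
position: [636.0, -73.9, 33.7]
tcp_rot: [-180.0, 0.1, -164.6]
ft_force: [0.2, -0.2, 1.3]
finger_gap: 14.0
finger_force: 20.0
```

Call:
{"api": "move_arm", "payload": {
  "moves": [
    [[-0.05,0,0],0],
    [[-0.1,0,0],0],
    [[-0.1,0,0],0],
    [[-0.1,0,0],0]
  ]
}}

```text
time_s: 12.52
position: [636.3, -73.8, 33.8]
tcp_rot: [180.0, -0.0, -164.6]
ft_force: [-2.7, -0.7, 3.2]
finger_gap: 14.2
finger_force: 20.0
```

Call:
{"api": "move_arm", "payload": {
  "moves": [
    [[-0.05,0,0],0],
    [[-0.1,0,0],0],
    [[-0.1,0,0],0],
    [[-0.1,0,0],0]
  ]
}}

```text
time_s: 12.85
position: [637.5, -73.4, 33.8]
tcp_rot: [-180.0, 0.0, -164.6]
ft_force: [-2.3, -1.1, 3.9]
finger_gap: 13.8
finger_force: 20.0
```

Call:
{"api": "move_arm", "payload": {
  "moves": [
    [[-0.05,0,0],0],
    [[-0.1,0,0],0],
    [[-0.1,0,0],0],
    [[-0.1,0,0],0]
  ]
}}

```text
time_s: 13.18
position: [638.5, -73.2, 33.7]
tcp_rot: [-180.0, 0.0, -164.6]
ft_force: [-2.8, -1.4, 4.9]
finger_gap: 13.7
finger_force: 20.0
```

Call:
{"api": "move_arm", "payload": {
  "moves": [
    [[-0.03,0,0],0],
    [[-0.06,0,0],0],
    [[-0.06,0,0],0],
    [[-0.06,0,0],0]
  ]
}}

```text
time_s: 13.52
position: [639.0, -73.1, 33.8]
tcp_rot: [-180.0, -0.0, -164.6]
ft_force: [-3.7, -0.6, 4.6]
finger_gap: 13.8
finger_force: 20.0
```

Call:
{"api": "move_arm", "payload": {
  "moves": [
    [[-0.03,0,0],0],
    [[-0.06,0,0],0],
    [[-0.06,0,0],0],
    [[-0.06,0,0],0]
  ]
}}

```text
time_s: 13.85
position: [639.5, -72.9, 33.7]
tcp_rot: [180.0, -0.0, -164.6]
ft_force: [-3.5, -1.1, 5.8]
finger_gap: 13.8
finger_force: 20.0
```

Call:
{"api": "move_arm", "payload": {
  "moves": [
    [[-0.03,0,0],0],
    [[-0.05,0,0],0],
    [[-0.05,0,0],0],
    [[-0.05,0,0],0]
  ]
}}

```text
time_s: 14.18
position: [639.5, -72.9, 33.8]
tcp_rot: [180.0, -0.1, -164.6]
ft_force: [-4.5, -1.5, 6.9]
finger_gap: 13.9
finger_force: 20.0
```

Call:
{"api": "move_arm", "payload": {
  "moves": [
    [[-0.03,0,0],0],
    [[-0.05,0,0],0],
    [[-0.05,0,0],0],
    [[-0.05,0,0],0]
  ]
}}

```text
time_s: 14.52
position: [639.6, -72.9, 33.8]
tcp_rot: [180.0, -0.1, -164.6]
ft_force: [-6.2, -2.5, 8.4]
finger_gap: 14.3
finger_force: 20.0
```

Run:
```python
from h import *
d=cam("side");H,S,V=cv2.split(cv2.cvtColor(d["color"],cv2.COLOR_RGB2HSV))
o=env.observe();print(o["position"],o["ft_force"])
save("s4.png",cv2.resize(d["color"][200:280,240:340],(750,600),interpolation=2))
```

```text
[639.56997731 -72.89245595  33.77513576] [-6.52608221 -1.17451232  8.06133486]
```

View pics/s4.png

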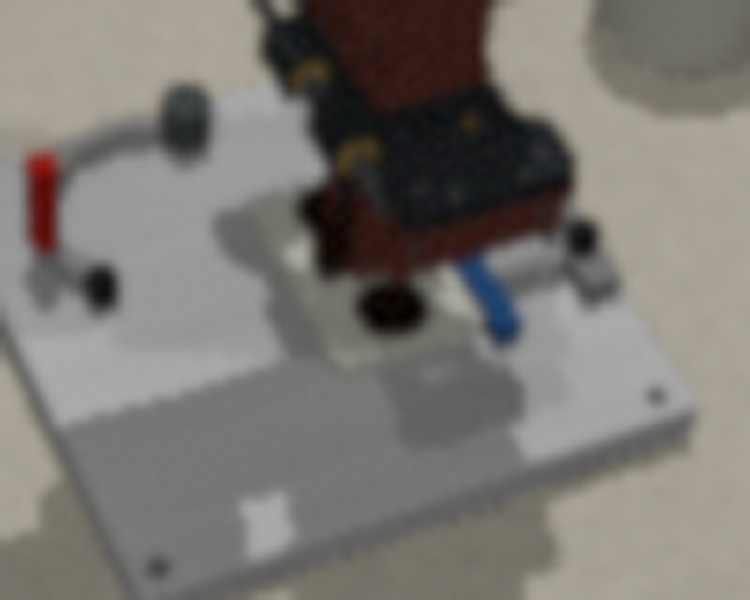

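The slide touches the blue bar at about (480,300): it has stalled, and the force is rising with each step. Releasing and lifting.

Call:
{"api": "move_arm", "payload": {
  "moves": [
    [[0,0,0],0],
    [[0,0,0],0],
    [[0,0,0],0],
    [[0,0,0],0]
  ]
}}

```text
time_s: 14.9
position: [639.5, -72.9, 33.8]
tcp_rot: [180.0, -0.1, -164.6]
ft_force: [-6.1, -1.6, 7.9]
finger_gap: 13.4
finger_force: 20.0
```

Call:
{"api": "move_arm", "payload": {
  "moves": [
    [[0,0,0],0],
    [[0,0,0],0],
    [[0,0,0],0],
    [[0,0,0],0],
    [[0,0,-2],0],
    [[0,0,-5],0],
    [[0,0,-8],0],
    [[0,0,-11],0],
    [[0,0,-12],0],
    [[0,0,-12],0],
    [[0,0,-12],0]
  ],
  "hand": 0.45
}}

```text
time_s: 15.82
position: [640.5, -72.5, 153.3]
tcp_rot: [-180.0, 0.0, -164.6]
ft_force: [0.2, 0.3, -0.6]
finger_gap: 39.5
finger_force: 0.0
```

Run:
```python
from h import *
import json
o,d=wrist();print(o["position"],o["tcp_rot"],o["ft_force"])
H,S,V=cv2.split(cv2.cvtColor(d["color"],cv2.COLOR_RGB2HSV))
th=np.radians(15.6);Rm=np.array([[np.cos(th),-np.sin(th)],[np.sin(th),np.cos(th)]])
St=lambda w:((np.asarray(w)[...,:2]-np.array([634.2,-72.8]))@Rm).round(1)
n,l,s,c=cv2.connectedComponentsWithStats(((V<60)).astype(np.uint8))
for i in range(1,n):
    if 60<s[i,4]<3000 and c[i][1]<245: print("dark",s[i],c[i].round(1),St(wplane(d,c[i],28)))
m=((H<6)|(H>172))&(S>120)&(V>120);n,l,s,c=cv2.connectedComponentsWithStats(m.astype(np.uint8))
for i in range(1,n):
    if s[i,4]>40 and c[i][1]<150: print("red",s[i],St(wplane(d,c[i],76)))
# keep commanded pose near measured
c=json.load(open("cmd.json"));Rm3=R.from_euler('xyz',[180,0,c[3]],degrees=True).as_matrix()
sh=np.array([-.9-.1*3-.06*2-.05*2,-.15,8.2+.15+.08-12])*10
c[:3]=list(np.array(c[:3])+Rm3@sh);print(c);json.dump(c,open("cmd.json","w"))
save("w5.png",d["color"])
```

```text
[640.46938109 -72.53466315 153.33035228] [-1.79993553e+02  2.16127876e-02 -1.64630973e+02] [ 0.22240765  0.2519727  -0.57351391]
dark [427   0  34  33 770] [445.6  14.3] [[-189.6  206.1]]
dark [415  16  19  22 330] [424.2  26.7] [[-167.9  175. ]]
dark [281  78  13  12 130] [286.9  83.6] [[-92.5  24.9]]
dark [  0 137   4  33 102] [  1.2 153.7] [[ -38.9 -341.9]]
dark [341 139  12  17  92] [344.9 145.9] [[-32.8  83.7]]
dark [254 164  13  44 558] [260.1 185.6] [[ 8. -1.]]
dark [220 169  27  27 557] [233.  182.1] [[  4.3 -28. ]]
dark [274 170  27  25 515] [287.2 182.2] [[ 4.6 26. ]]
red [318  57  14  15 169] [[-105.6   51.4]]
[np.float64(640.5602471263186), np.float64(-72.53789330836607), np.float64(153.67499999999995), 195.48267873219527]
```

View pics/w5.png

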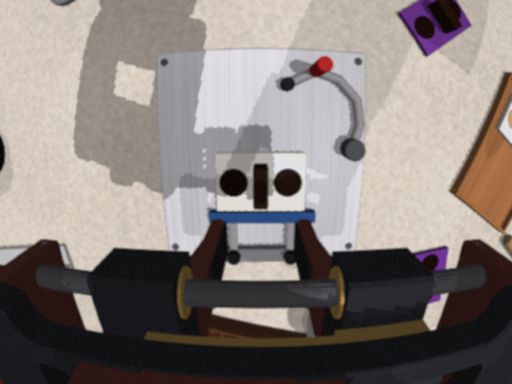

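The slide is flush and square at stage (4.5, -1), with the arm still back (post at (322,64)). Next is the post.

```bash
python3 - <<'E'
from g import stage
print(stage(-105.6,51.3,th=15.6))
E
python3 g.py 518.6 -52 150 44.2
python3 -c "
import numpy as np
# from a=1.09 closing; tool x radial(toward pivot at contact): frame turned by 1.09
for b in np.r_[np.arange(.1,.56,.1),.57]:
  print([round(8.5*(1-np.cos(b)),2),round(8.5*np.sin(b),2),0],round(-b,2))"
```

```text
(np.float64(518.6944461486042), np.float64(-51.7876933802522))
[11.21, 5.23, 0.37] 2.64 [np.float64(518.5668912447417), np.float64(-52.06056143258385), np.float64(149.97499999999997), 44.22182081765794]
[np.float64(0.04), np.float64(0.85), 0] -0.1
[np.float64(0.17), np.float64(1.69), 0] -0.2
[np.float64(0.38), np.float64(2.51), 0] -0.3
[np.float64(0.67), np.float64(3.31), 0] -0.4
[np.float64(1.04), np.float64(4.08), 0] -0.5
[np.float64(1.34), np.float64(4.59), 0] -0.57
```

Call:
{"api": "move_arm", "payload": {
  "moves": [
    [[4,2,0.37],2.64],
    [[8,4,0.37],2.64],
    [[11.21,5.23,0.37],2.64],
    [[11.21,5.23,0.37],2.64],
    [[11.21,5.23,0.37],2.64],
    [[11.21,5.23,0.37],2.64],
    [[11.21,5.23,0.37],2.64],
    [[11.21,5.23,0.37],2.64],
    [[11.21,5.23,0.37],2.64],
    [[11.21,5.23,0.37],2.64],
    [[11.21,5.23,0.37],2.64],
    [[11.21,5.23,0.37],2.64],
    [[11.21,5.23,0.37],2.64],
    [[11.21,5.23,0.37],2.64],
    [[11.21,5.23,0.37],2.64],
    [[11.21,5.23,0.37],2.64],
    [[11.21,5.23,0.37],2.64],
    [[11.21,5.23,0.37],2.64],
    [[11.21,5.23,0.37],2.64],
    [[11.21,5.23,0.37],2.64]
  ]
}}

```text
time_s: 17.53
position: [517.1, -51.7, 147.8]
tcp_rot: [-179.8, 0.1, 51.8]
ft_force: [-0.4, 0.4, -0.6]
finger_gap: 39.6
finger_force: 0.0
```

Call:
{"api": "move_arm", "payload": {
  "moves": [
    [[0,0,0],0.07],
    [[0,0,0],0.14],
    [[0,0,0],0.14],
    [[0,0,0],0.14]
  ]
}}

```text
time_s: 17.87
position: [517.5, -51.8, 148.4]
tcp_rot: [-179.9, 0.1, 44.2]
ft_force: [-0.3, -0.6, -0.7]
finger_gap: 39.6
finger_force: 0.0
```

Call:
{"api": "move_arm", "payload": {
  "moves": [
    [[0.09,0.08,3],0],
    [[0.09,0.08,6],0],
    [[0.09,0.08,9],0],
    [[0.09,0.08,10.2],0],
    [[0.09,0.08,10.5],0],
    [[0.09,0.08,10.5],0],
    [[0.09,0.08,10.5],0]
  ]
}}

```text
time_s: 18.45
position: [520.5, -51.9, 45.7]
tcp_rot: [180.0, -0.0, 44.1]
ft_force: [0.7, -0.1, -0.2]
finger_gap: 39.6
finger_force: 0.0
```

Call:
{"api": "move_arm", "payload": {
  "moves": [
    [[0,0,0],0],
    [[0,0,0],0],
    [[0,0,0],0],
    [[0,0,0],0],
    [[0,0,0],0],
    [[0,0,0],0]
  ],
  "hand": 0,
  "squeeze": 15
}}

```text
time_s: 18.95
position: [519.5, -51.5, 45.6]
tcp_rot: [-180.0, -0.0, 44.1]
ft_force: [-2.4, 3.6, 7.7]
finger_gap: 13.5
finger_force: 15.0
```

Call:
{"api": "move_arm", "payload": {
  "moves": [
    [[0.04,0.85,0],-0.1],
    [[0.17,1.69,0],-0.2],
    [[0.38,2.51,0],-0.3],
    [[0.67,3.31,0],-0.4],
    [[1.04,4.08,0],-0.5],
    [[1.34,4.59,0],-0.57],
    [[1.34,4.59,0],-0.57],
    [[1.34,4.59,0],-0.57]
  ]
}}

```text
time_s: 19.62
position: [562.7, -75.7, 45.6]
tcp_rot: [179.8, -0.0, 76.7]
ft_force: [2.2, 0.7, 5.1]
finger_gap: 13.7
finger_force: 15.0
```

Call:
{"api": "move_arm", "payload": {
  "moves": [
    [[0,0,0],0],
    [[0,0,0],0],
    [[0,0,-1.5],0],
    [[0,0,-4],0],
    [[0,0,-7],0],
    [[0,0,-10],0],
    [[0,0,-12],0],
    [[0,0,-12],0]
  ],
  "hand": 0.5
}}

```text
time_s: 20.28
position: [563.0, -75.8, 168.8]
tcp_rot: [179.7, -0.0, 76.7]
ft_force: [0.7, -0.9, 0.1]
finger_gap: 43.8
finger_force: 0.0
```

Call:
{"api": "move_arm", "payload": {
  "moves": [
    [[-2,0,-12],0],
    [[-4,0,-12],0],
    [[-6,0,-12],0],
    [[-6,0,-12],0],
    [[-6,0,-12],0],
    [[-6,0,-12],0],
    [[-6,0,-12],0],
    [[-6,0,-12],0],
    [[-6,0,-12],0],
    [[-6,0,-12],0],
    [[-6,0,-12],0],
    [[-6,0,-12],0],
    [[-6,0,-12],0],
    [[-6,0,-12],0],
    [[-6,0,-12],0],
    [[-6,0,-12],0],
    [[-6,0,-12],0],
    [[-6,0,-12],0],
    [[-6,0,-12],0],
    [[-6,0,-12],0]
  ]
}}

```text
time_s: 21.95
position: [547.6, -133.9, 285.0]
tcp_rot: [180.0, 0.0, 76.8]
ft_force: [1.5, -0.2, -0.4]
finger_gap: 43.9
finger_force: 0.0
```

Call:
{"api": "move_arm", "payload": {
  "moves": [
    [[0,0,0],0],
    [[0,0,0],0],
    [[0,0,0],0],
    [[0,0,0],0],
    [[0,0,0],0],
    [[0,0,0],0],
    [[0,0,0],0],
    [[0,0,0],0],
    [[0,0,0],0],
    [[0,0,0],0],
    [[0,0,0],0],
    [[0,0,0],0],
    [[0,0,0],0],
    [[0,0,0],0],
    [[0,0,0],0],
    [[0,0,0],0],
    [[0,0,0],0],
    [[0,0,0],0],
    [[0,0,0],0],
    [[0,0,0],0]
  ]
}}

```text
time_s: 23.62
position: [547.6, -133.9, 285.0]
tcp_rot: [180.0, 0.0, 76.8]
ft_force: [0.2, -0.1, 0.0]
finger_gap: 43.8
finger_force: 0.0
```

Run:
```python
from h import *
o,d=wrist();print(o["position"],o["tcp_rot"],o["finger_gap"])
save("w6.png",cv2.resize(d["color"],(800,600)))
H,S,V=cv2.split(cv2.cvtColor(d["color"],cv2.COLOR_RGB2HSV))
th=np.radians(15.6);Rm=np.array([[np.cos(th),-np.sin(th)],[np.sin(th),np.cos(th)]])
St=lambda w:((np.asarray(w)[...,:2]-np.array([634.2,-72.8]))@Rm).round(1)
n,l,s,c=cv2.connectedComponentsWithStats(((V<60)).astype(np.uint8))
for i in range(1,n):
    if 40<s[i,4]<3000 and c[i][1]<245: print("dark",s[i],St(wplane(d,c[i],28)))
```

```text
[ 547.64203772 -133.90278043  284.98335407] [1.79998311e+02 1.07470952e-03 7.67630894e+01] 43.81548648945265
dark [ 420    0   47  114 1915] [[244.8 -14.3]]
dark [409  20  28  96 805] [[196.1 -20.2]]
dark [112  42  28  27 500] [[-192.7  210.5]]
dark [139  54  16  16 204] [[-169.7  179.8]]
dark [348  60   9   9  63] [[86.4 30.2]]
dark [432  62  18  21 260] [[222.4 -37.1]]
dark [296  83  17  17 238] [[ 4.7 26. ]]
dark [301  99  28  19 252] [[ 6.6 -2.4]]
dark [366  98   9   9  64] [[ 86.1 -31. ]]
dark [286 116   9   8  54] [[-32.5  -0.4]]
dark [314 116  17  18 240] [[  4.8 -27.7]]
dark [  0 163   8  33 136] [[-546.9  192.9]]
```

View pics/w6.png

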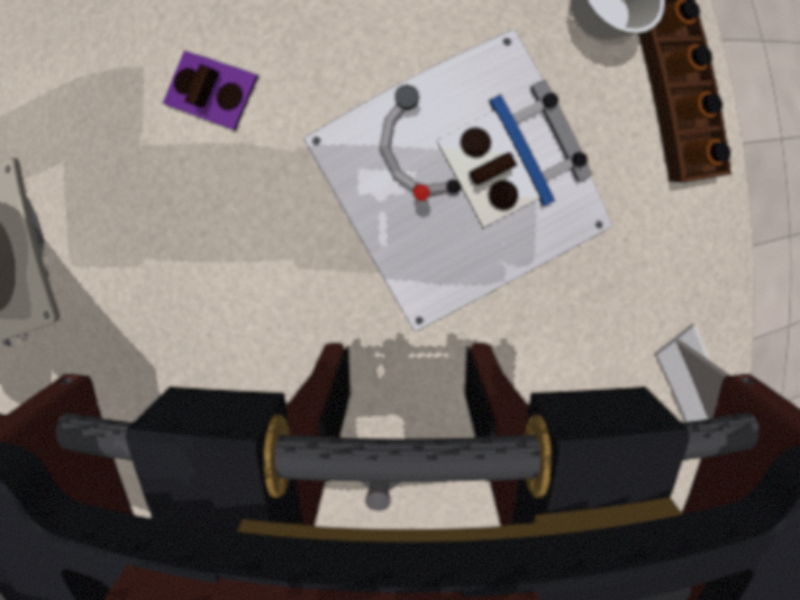

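The nose at (453,187) rests on the slide. The slide sits square against the blue bar at stage (4.7, -1) and the gripper is clear, so I'm handing in.

```bash
python3 -c "
from workcell import env
print(env.close_job())"
```

```text
the job is handed in; nothing more can be done
None
```

The job is handed in: in the last camera view the dark slide lies square against the blue edge, about 1 mm off the window's centre along it, with the sprung arm closed onto it; the hand-in returned no verdict.

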